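# Tilt the nuts into the red corner of the tote

### The arm

A 6-joint arm with a two-finger parallel gripper is mounted at the origin on the work surface. World frame = base frame: x ahead of the robot, y to its left, z up, the work surface at z = 0. Lengths are in m, angles in degrees, forces in N, time in s.
With the tool pointing down it reaches from about 0.4 to 0.825 m from the base axis. Payload 7 kg.
Tool frame: the origin (TCP) lies at the very end of the fingers, on their centre line; the grasp point (between the pads) lies 19 mm behind it (r.hold_point_z is the distance from the TCP to the grasp point, in m); z points along the fingers, y is the direction in which the jaws open and shut (so a half turn about z gives the same grasp; the last joint's range is limited). The gripper opens to 88 mm and grips with 3 to 60 N. Pads are 19 mm wide; open, the fingers measure 130 mm over their backs; the gripper's body (78 mm by 193 mm) begins 47 mm behind the grasp point.
Start: joints at [92.653, 20.546, 0.682, 0, -70.136, -16.507], TCP at [0.162, 0.655, 0.227] pointing down, gripper open.
Joint ranges: [-176.03, 176.03], [-82.01, 121.73], [-58.28, 71.71], [-173.87, 95.51], [-174.79, -0.11], [-173.66, 173.66]. Speed limits (degrees/s): [136.94, 136.94, 172.46, 180, 180, 180].

### API

Orientations are given as [roll, pitch, yaw] about the fixed x, y, z axes, in that order (R = Rz(yaw) Ry(pitch) Rx(roll)).
In Python, from plant import r gives the robot as it stands. The module is installed in compiled form; this text tells all that it offers.
- The arm moves only by the shell command python3 -m inch 'ROWS' [FORCE]. ROWS is text: rows parted by semicolons, each of 7 numbers parted by spaces: the shift along the tool's x, y, z in m, then the turn, a rotation vector about the tool's x, y, z in rad, then the opening, from 0 (shut) to 1 (fully open). In form: tx ty tz ax ay az jaw; .... A call has 1 to 20 rows; each row shifts and turns the commanded pose from where the row before left it, along the tool's axes as they then stand; what a row does not reach is not made up. A row lasts 1/12 s, in which the tool goes at most 41.7 mm and 7.16 degrees, less where a joint would pass 70% of its speed; a pose out of reach is approached as far as the arm can. A call with a gripper value outside its range is refused whole. The fingers move at their own pace and stop on an object; FORCE is the grip in N (left out, the last holds). Time passes only in rows, so rows that do not move let the fingers close. It gives the time, the measured TCP pose, the force and the opening at its end, in the units of the state.
- r.get_state(): the state, without advancing time (a new reading comes with each control period).
- r.capture(name): name is "side" or "top" or "wrist"; returns the picture (420x560x3 uint8, red, green, blue); there is no depth.
- r.camera_params(name): a dict with "vfov" (degrees; the focal length in pixels is half the picture's height over the tangent of half this angle, whatever the lens; pixels are square), "cx", "cy" (the principal point, pixels), "R" (3x3) and "t" (3): a world point X has camera coordinates R X + t. Camera axes: x right, y down, z forward; pixel columns grow to the right and rows downward; lengths in m; the calibration is good to about 2 mm. A picture is of the moment at which its call begins: read the wrist's pose just before it. camera_params takes no time and is no camera call; for the wrist camera it gives the pose at the moment of the call.
- r.close_job(): hands the job in, once; it reports no verdict.
Trained networks look in the newest picture that a camera, given by its name, has taken for a name from the list of things; names that differ only in an ending like _2 or _b are one class to them, and where a whole thing is asked for, a point or a joint stands for the part that bears it (a point fixed in the world has none). Each returns a list of dicts, best first, with "p" (0 to 1); they miss things now and then, are a little off and sometimes report something else, mostly with a low value. They report only what shows in the picture. A call takes as long as a camera call.
- r.recognise(target, camera): "xy" ([column, row] in pixels, amid what is visible of it).
The state is a dict: "time_s": time; "joints": joint angles; "qd": joint speeds; "joint_torque": joint torques, N m; "tcp_pos": TCP position; "eef_rot": TCP orientation; "contact_force": force on the tool from outside, world axes, zero at the start; "moment": the same for the moment, N m; "gripper_width": finger opening in m.
Only numpy, scipy, OpenCV 4.12 (cv2) and the standard library are available. Lean on these libraries where they do the work, as an engineer would, in place of code of your own. Each camera call takes 0.05 s, during which the arm holds its last target.

### The job

Lift the plywood tote by its carrying bar and tilt it so that its three loose nuts slide together into the red-painted corner, without spilling any. Finish while still holding it in the air and at rest, tilted by 20 to 50 degrees with the red corner above the blue catch tray and the tote a good 7 cm clear of the bench and touching nothing else, so that someone can pick the nuts out: do not put it down or let go. Leave everything else on the bench where it is.

Things in the scene. Friction and masses are not known exactly. Their poses are not given: they have to be found in the camera images.
- tote: open plywood carrying tote, outside 210 (its x) x 140 (its y), walls 45 tall and 6 thick, floor 6 thick. Over its middle, along its x, runs a dark square-edged wooden carrying bar, 18 wide (y), 22 high (z 99 to 121), 198 long, fixed to a 40 wide upright at each end. Mass 0.3 to 0.5 kg plus the nuts. The +x +y corner is painted red inside and out. Origin: centre of the underside, z up
- handle (a point): middle of the carrying bar, 110 above the tote's underside, on its centre line
- red_corner (a point): inner floor corner of the red corner: at x 99, y 64, z 6 in the tote's frame
- red_foot (a point): outer bottom corner of the red corner: at x 105, y 70, z 0 in the tote's frame
- tray: shallow open blue catch tray fixed to the bench, 220 (its x) x 180 (its y), rim 25 high. Origin: centre of the underside
- nut1: loose steel hexagon nut lying flat in the tote, 24 to 28 across, 13 thick, 34 g; slippery on the tote's floor and walls (friction 0.2 to 0.3). Origin: centre of its underside
- nut2: loose steel hexagon nut lying flat in the tote, 24 to 28 across, 13 thick, 34 g; slippery on the tote's floor and walls (friction 0.2 to 0.3). Origin: centre of its underside
- nut3: loose steel hexagon nut lying flat in the tote, 24 to 28 across, 13 thick, 34 g; slippery on the tote's floor and walls (friction 0.2 to 0.3). Origin: centre of its underside
- screwdriver: bystander: red-handled screwdriver lying on the bench, 190 long, about 30 thick; origin under the middle
- glue: bystander: white glue bottle with an orange cap, 56 across, 160 tall; origin at the centre of its underside
- drill: bystander: red and black cordless drill standing on its battery, about 205 tall, 75 wide, 200 long; origin under the battery
- pot: bystander: dark steel cup, 80 across, 100 tall; origin at the centre of its underside
- offcut: bystander: pale wood offcut, 160 x 45 x 35; origin at the centre of its underside
- bin: bystander: yellow plastic bin of dowels, 150 x 100 x 70 tall; origin at the centre of its underside

How it is judged (in metres and radians):
At the end, for the whole second after the job is handed in: Fingers hold the tote: outer red bottom corner over 50 mm up, tilt 15.5 to 55 degrees, each nut within 80 mm of the inner red corner, that corner above the tray's outline, tote touching neither tray nor bystander, tote and nuts under 30 mm/s, tote under 0.15 rad/s (contact force between the fingers and tote above 1 N and height (world z) of red_foot above 0.05 m and angle between tote's own z axis and vertical between 0.27 and 0.96 rad and distance between each of nut1, nut2, nut3 and red_corner below 0.08 m and x of red_corner in the frame of tray between -0.11 and 0.11 m and y of red_corner in the frame of tray between -0.09 and 0.09 m and linear speed of each of tote, nut1, nut2, nut3 below 0.03 m/s and angular speed of tote below 0.15 rad/s and contact force between tote and tray below 0.3 N and contact force between tote and screwdriver below 0.3 N and contact force between tote and glue below 0.3 N and contact force between tote and drill below 0.3 N and contact force between tote and pot below 0.3 N and contact force between tote and offcut below 0.3 N and contact force between tote and bin below 0.3 N); the arm keeps its last pose, push and grip.
It fails at once if a nut leaves the tote (distance between any of nut1, nut2, nut3 and tote above 0.17 m).
It fails at once if another thing on the bench is disturbed (moved over 30 mm) (distance of any of screwdriver, glue, drill, pot, offcut, bin from where it was at the start of the episode above 0.03 m).
It also fails if it takes over 51 s, if anything falls off the work surface, if the arm or the gripper's body presses on something with over 40 N, if the wrist force passes 120 N, or if a joint passes its speed limit or range.

## Working session

There is one attempt and no reset: what is moved stays moved. The work goes in short steps, Python scripts to look and compute and a shell command to move; the robot and the scene stay as the last step left them, time stands still between calls to the robot, and variables do not carry over. Pictures are saved under pics/ and viewed, and the job is handed in when it is done.

```bash
mkdir -p pics; python3 - <<'E'
from plant import r
import cv2
s=r.get_state();print(s)
for n in("top","side","wrist"):
    im=r.capture(n);cv2.imwrite(f"pics/{n}0.png",im[:,:,::-1])
    p=r.camera_params(n);print(n,p)
    for t in ["tote","handle","red_corner","tray","nut1"]:
        print(t,[(d['xy'],round(d['p'],2)) for d in r.recognise(t,n)[:4]])
E
```

```text
{'time_s': 0.0, 'joints': array([ 9.26523469e+01,  2.05930668e+01,  6.32804568e-01, -1.97422453e-02,
       -7.01355608e+01, -1.65053307e+01]), 'qd': array([-0.00868622, -0.01203917,  0.04417631, -0.02474113, -0.1111736 ,
        0.07474794]), 'joint_torque': array([ 8.90422180e-04, -5.82717454e+01,  2.93053311e+01,  6.99704066e+00,
        7.08638050e-03, -1.61672356e-04]), 'tcp_pos': array([0.16154584, 0.65487356, 0.2255981 ]), 'eef_rot': array([ 1.79902853e+02, -9.43238170e-03, -1.38596997e+01]), 'contact_force': array([ 0.04101535,  0.40492365, -0.08807079]), 'moment': array([-0.02025077,  0.01514131,  0.06275754]), 'gripper_width': 0.08741185575545014}
top {'vfov': 54.98488462610939, 'cx': 278.6385119407637, 'cy': 215.92509393035755, 'R': array([[ 0.00994127, -0.99993266, -0.00598787],
       [-0.98959239, -0.00897845, -0.14361858],
       [ 0.14355515,  0.0073533 , -0.989615  ]]), 't': array([0.01135734, 0.59895047, 1.13107377])}
tote [([227.9, 243.0], 0.89)]
handle [([226.6, 248.3], 0.73)]
red_corner []
tray [([366.6, 252.0], 0.68), ([228.7, 244.8], 0.2)]
nut1 [([212.2, 225.0]
[... 199 characters left out ...]
  [ 0.395974  ,  0.544676  , -0.73927847]]), 't': array([-0.49273988,  0.30145631,  0.98897702])}
tote [([390.1, 376.5], 0.71), ([230.2, 200.1], 0.64), ([358.7, 217.5], 0.42)]
handle [([226.4, 202.6], 0.83)]
red_corner [([226.0, 203.1], 0.96)]
tray [([308.7, 300.3], 0.74)]
nut1 [([235.2, 189.5], 0.48), ([227.9, 203.5], 0.46)]
wrist {'vfov': 63.60684490616104, 'cx': 274.1575962912714, 'cy': 209.99516319872313, 'R': array([[-2.38984409e-01, -9.71023357e-01,  3.04595086e-04],
       [-9.24048288e-01,  2.27519455e-01,  3.07196449e-01],
       [-2.98364229e-01,  7.31337013e-02, -9.51646073e-01]]), 't': array([ 0.67424226, -0.03964906,  0.39255832])}
tote []
handle []
red_corner []
tray []
nut1 []
```

View pics/top0.png

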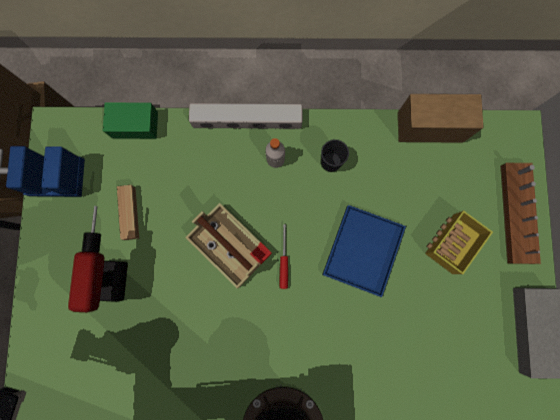

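View pics/side0.png

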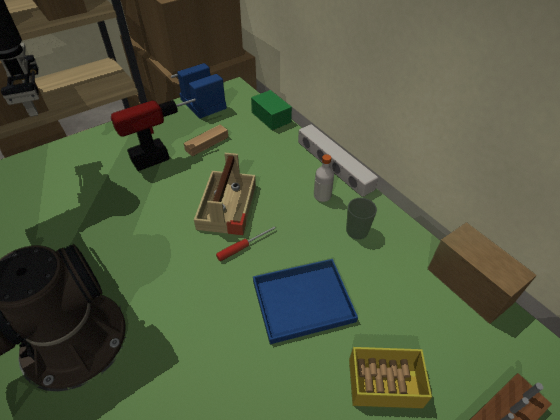

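```bash
python3 - <<'E'
import cv2
a=cv2.imread("pics/top0.png")[190:310,170:420];cv2.imwrite("pics/top0z.png",cv2.resize(a[:, :140],None,fx=5,fy=5,interpolation=cv2.INTER_CUBIC))
cv2.imwrite("pics/top0t.png",cv2.resize(a[:, 140:],None,fx=5,fy=5,interpolation=cv2.INTER_CUBIC))
a=cv2.imread("pics/side0.png")[140:260,180:300];cv2.imwrite("pics/side0z.png",cv2.resize(a,None,fx=5,fy=5,interpolation=cv2.INTER_CUBIC))
E
```

```text
(no output)
```

View pics/top0z.png

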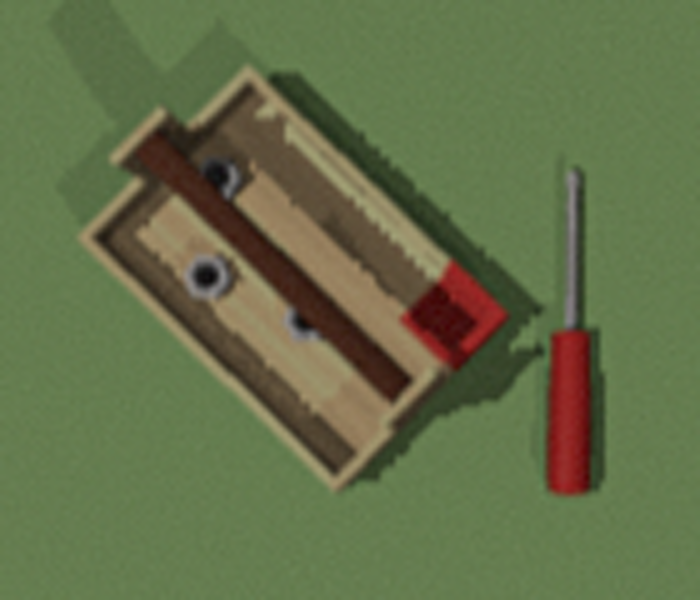

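View pics/top0t.png

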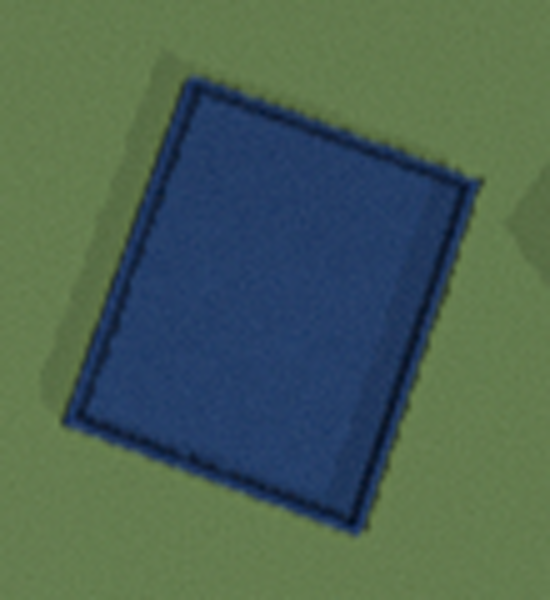

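View pics/side0z.png

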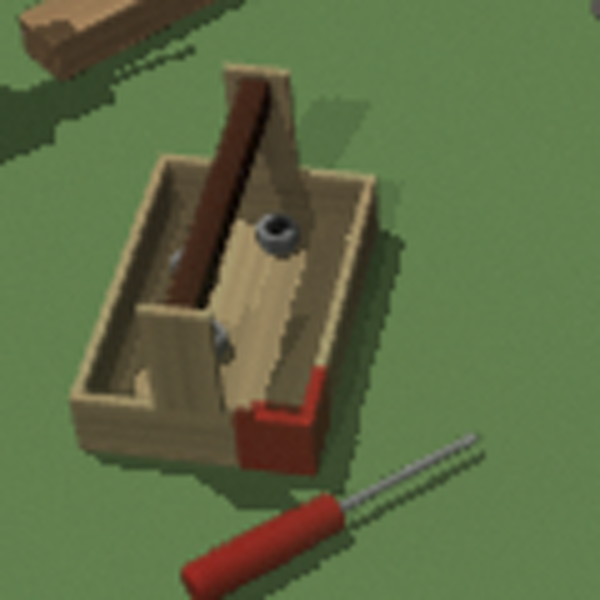

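```bash
cat > h.py <<'E'
import numpy as np
from plant import r
def P(n):
    p=r.camera_params(n);return p,210/np.tan(np.radians(p['vfov']/2))
def proj(n,X,pp=None):
    p,f=pp or P(n);c=np.atleast_2d(X)@np.array(p['R']).T+p['t']
    return c[:,:2]/c[:,2:]*f+[p['cx'],p['cy']]
def ray(n,uv,z):
    p,f=P(n);R=np.array(p['R']);C=-R.T@p['t']
    d=R.T@np.array([(uv[0]-p['cx'])/f,(uv[1]-p['cy'])/f,1]);return C+d*(z-C[2])/d[2]
E
python3 - <<'E'
from h import *
from scipy.optimize import least_squares
Z=lambda o,L:[np.array(o)+(np.array(l)+.5)/5-.5 for l in L]
tp=Z((170,190),[(510,315),(250,68),(338,488),(82,235)])
tX=[[.105,.07,.045],[-.105,.07,.045],[.105,-.07,.045],[-.105,-.07,.045]]
sp=Z((180,140),[(375,178),(160,158),(75,400),(318,470)])
sX=[[-.105,.07,.045],[-.105,-.07,.045],[.105,-.07,.045],[.105,.07,0]]
def T(q,X):
    c,s=np.cos(q[2]),np.sin(q[2]);X=np.array(X);return np.c_[q[0]+c*X[:,0]-s*X[:,1],q[1]+s*X[:,0]+c*X[:,1],X[:,2]]
def f(q):return np.r_[(proj("top",T(q,tX))-tp).ravel(),(proj("side",T(q,sX))-sp).ravel()]
a=least_squares(f,[.45,.15,np.radians(225)]);print("tote",a.x,np.degrees(a.x[2]),a.fun.round(1))
rp=Z((310,190),[(192,80),(480,182),(362,532),(68,422)])
R=[ray("top",p,.025) for p in rp];print(np.round(R,3),np.mean(R,0))
for i in range(4):print(np.linalg.norm(R[i]-R[i-1]))
print("handle",T(a.x,[[0,0,.11]]),"uprights",T(a.x,[[.1,0,.12],[-.1,0,.12]]))
for n,z in(("screwdriver",.015),("glue",.08),("pot",.05),("bin",.035),("drill",.1),("offcut",.035)):
    for d in r.recognise(n,"top")[:1]:print(n,ray("top",d['xy'],z))
E
```

```text
tote [0.51427063 0.16044464 3.96337064] 227.08441038002488 [ 0.1 -0.7  0.1 -0.8  0.4  0.7 -0.4  0.4  0.4 -0.8  0.  -0.9 -0.8  0.
 -0.   1.2]
[[ 0.634 -0.188  0.025]
 [ 0.575 -0.356  0.025]
 [ 0.372 -0.282  0.025]
 [ 0.433 -0.113  0.025]] [ 0.50351529 -0.23486694  0.025     ]
0.21479281753046023
0.17840005360873948
0.2161946627600681
0.17885393849120892
handle [[0.51427063 0.16044464 0.11      ]] uprights [[0.44617861 0.08720887 0.12      ]
 [0.58236264 0.2336804  0.12      ]]
screwdriver [0.43860091 0.00697396 0.015     ]
glue [0.78154199 0.02453099 0.08      ]
pot [ 0.77605037 -0.14092311  0.05      ]
bin [ 0.52550299 -0.50000142  0.035     ]
drill [0.4122099  0.52139326 0.1       ]
offcut [0.50495704 0.167368   0.035     ]
```

```bash
python3 -m inch '0 0 -.03 0 0 0 1;0 0 -.03 0 0 0 1;0 0 -.03 0 0 0 1;0 0 -.03 0 0 0 1;0 0 -.03 0 0 0 1'
python3 -m inch '.0263 .0208 0 0 0 0 1;.0263 .0208 0 0 0 0 1;.0263 .0208 0 0 0 0 1;.0263 .0208 0 0 0 0 1;.0263 .0208 0 0 0 0 1;.0263 .0208 0 0 0 0 1;.0263 .0208 0 0 0 0 1;.0263 .0208 0 0 0 0 1;.0263 .0208 0 0 0 0 1;.0263 .0208 0 0 0 0 1;.0263 .0208 0 0 0 0 1;.0263 .0208 0 0 0 0 1;.0263 .0208 0 0 0 0 1;.0263 .0208 0 0 0 0 1;.0263 .0208 0 0 0 0 1;.0263 .0208 0 0 0 0 1;.0263 .0208 0 0 0 0 1;.0263 .0208 0 0 0 0 1'
python3 -m inch '0 0 0 0 0 .115 1;0 0 0 0 0 .115 1'
```

```text
time_s: 1.62
tcp_pos: [0.1616, 0.6551, 0.3782]
eef_rot: [-180.0, 0.0, -13.9]
contact_force: [0.5, 0.8, 0.9]
gripper_width: 0.0875
time_s: 3.12
tcp_pos: [0.5323, 0.1769, 0.3769]
eef_rot: [-180.0, -0.0, -13.8]
contact_force: [0.4, 1.1, 0.4]
gripper_width: 0.0874
time_s: 3.28
tcp_pos: [0.5325, 0.1766, 0.3763]
eef_rot: [180.0, 0.0, -27.5]
contact_force: [-0.5, -0.2, 0.1]
gripper_width: 0.0878
```

```bash
python3 -m inch '0 0 0 0 0 .115 1;0 0 0 0 0 .115 1;0 0 0 0 0 .115 1;0 0 0 0 0 .115 1;0 0 0 0 0 .115 1;0 0 0 0 0 .115 1;0 0 0 0 0 .115 1;0 0 0 0 0 .115 1;0 0 0 0 0 .115 1;0 0 0 0 0 .115 1;0 0 0 0 0 .115 1;0 0 0 0 0 .115 1;0 0 0 0 0 .115 1;0 0 0 0 0 .115 1;0 0 0 0 0 .115 1;0 0 0 0 0 .115 1;0 0 0 0 0 0 1'
python3 - <<'E'
from h import *
import cv2
s=r.get_state();print(s['joints'].round(1),s['tcp_pos'],s['eef_rot'])
im=r.capture("wrist");b=im[:,:,::-1].copy()
q=[.5143,.1604,3.9634];c,sn=np.cos(q[2]),np.sin(q[2])
def T(x,y,z):return [q[0]+c*x-sn*y,q[1]+sn*x+c*y,z]
for X in [(.105,.07,.045),(-.105,.07,.045),(.105,-.07,.045),(-.105,-.07,.045),(.099,.009,.121),(.099,-.009,.121),(-.099,.009,.121),(-.099,-.009,.121),(0,0,.121)]:
    u=proj("wrist",T(*X))[0];print(X,u.round());cv2.circle(b,tuple(int(k) for k in u),4,(255,0,255),1)
cv2.imwrite("pics/w1.png",b)
E
```

```text
time_s: 4.7
tcp_pos: [0.5315, 0.1784, 0.3767]
eef_rot: [180.0, 0.0, -132.8]
contact_force: [-0.5, -0.0, -0.5]
gripper_width: 0.0878
[ 38.6   6.2   1.   -0.  -84.8 -81.3] [0.53154645 0.17843849 0.37666963] [ 1.79998924e+02  1.09107264e-02 -1.32759509e+02]
(0.105, 0.07, 0.045) [222.  65.]
(-0.105, 0.07, 0.045) [227. 214.]
(0.105, -0.07, 0.045) [327.  66.]
(-0.105, -0.07, 0.045) [319. 215.]
(0.099, 0.009, 0.121) [267.  64.]
(0.099, -0.009, 0.121) [283.  64.]
(-0.099, 0.009, 0.121) [266. 228.]
(-0.099, -0.009, 0.121) [280. 228.]
(0, 0, 0.121) [274. 152.]
```

View pics/w1.png

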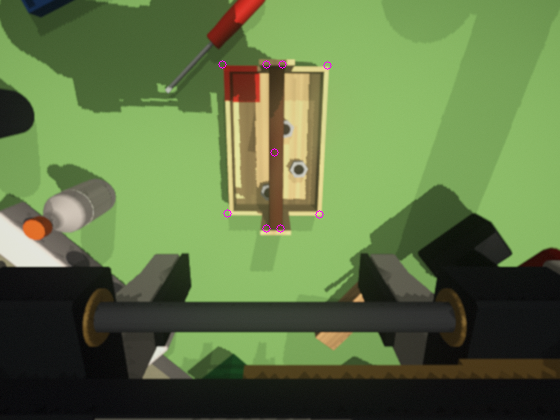

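```bash
python3 -m inch '0 .002 .03 0 0 0 1;0 0 .03 0 0 0 1;0 0 .03 0 0 0 1;0 0 .03 0 0 0 1;0 0 .03 0 0 0 1;0 0 .03 0 0 0 1;0 0 .03 0 0 0 1;0 0 .03 0 0 0 1;0 0 .02 0 0 0 1;0 0 .015 0 0 0 1;0 0 .01 0 0 0 1;0 0 0 0 0 0 1;0 0 0 0 0 0 1'
python3 - <<'E'
from h import *
import cv2
cv2.imwrite("pics/w2.png",r.capture("wrist")[:,:,::-1])
cv2.imwrite("pics/s2.png",cv2.resize(r.capture("side")[100:260,140:340,::-1],None,fx=4,fy=4)[:600])
E
```

```text
time_s: 5.83
tcp_pos: [0.5303, 0.1799, 0.0917]
eef_rot: [-180.0, -0.0, -132.3]
contact_force: [0.2, -0.3, 0.8]
gripper_width: 0.0877
```

View pics/w2.png

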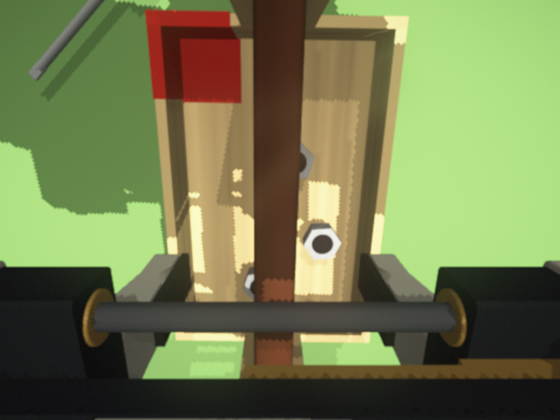

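View pics/s2.png

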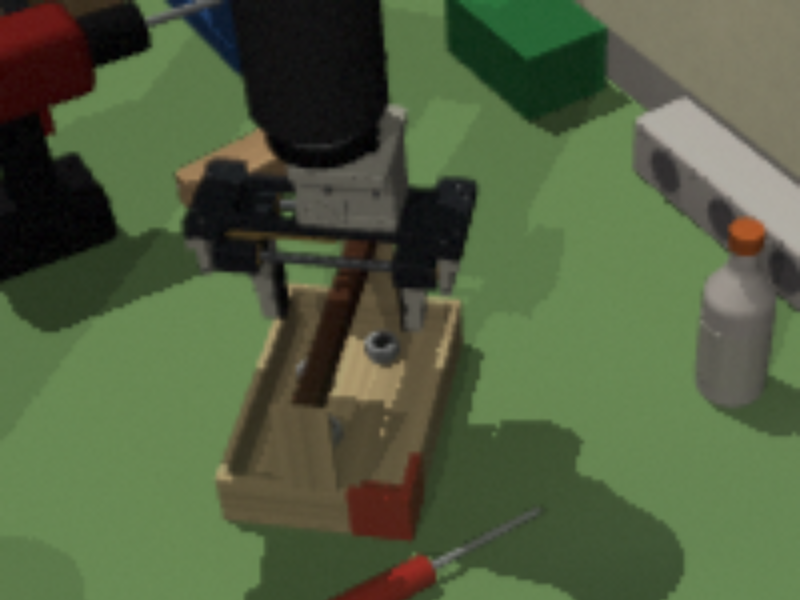

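The bar lies centred between the fingers (column ~277, fingers at 190 and 365) and nothing has been disturbed. I'm closing the gripper now, then lifting.

```bash
python3 -m inch '0 0 0 0 0 0 .4;0 0 0 0 0 0 .2;0 0 0 0 0 0 0;0 0 0 0 0 0 0;0 0 0 0 0 0 0;0 0 0 0 0 0 0;0 0 0 0 0 0 0;0 0 0 0 0 0 0' 58
python3 -m inch '0 0 -.005 0 0 0 0;0 0 -.01 0 0 0 0;0 0 -.015 0 0 0 0;0 0 -.02 0 0 0 0;0 0 -.02 0 0 0 0;0 0 -.02 0 0 0 0;0 0 -.02 0 0 0 0;0 0 -.02 0 0 0 0;0 0 -.02 0 0 0 0;0 0 -.02 0 0 0 0;0 0 -.02 0 0 0 0;0 0 -.02 0 0 0 0;0 0 -.02 0 0 0 0;0 0 -.01 0 0 0 0;0 0 0 0 0 0 0;0 0 0 0 0 0 0'
python3 - <<'E'
from h import *
import cv2
s=r.get_state();print(s['joints'].round(1),s['moment'])
cv2.imwrite("pics/w3.png",r.capture("wrist")[:,:,::-1])
cv2.imwrite("pics/s3.png",r.capture("side")[:,:,::-1])
E
```

```text
time_s: 6.6
tcp_pos: [0.5301, 0.1798, 0.0915]
eef_rot: [180.0, -0.0, -132.5]
contact_force: [-0.7, -1.4, -0.6]
gripper_width: 0.0401
time_s: 7.93
tcp_pos: [0.53, 0.1799, 0.3318]
eef_rot: [180.0, 0.1, -132.5]
contact_force: [0.9, -0.5, 0.0]
gripper_width: 0.0006
[ 38.8   6.7  -4.1  -0.  -79.2 -81.2] [ 0.13614502 -0.08052161 -0.0125625 ]
```

View pics/w3.png

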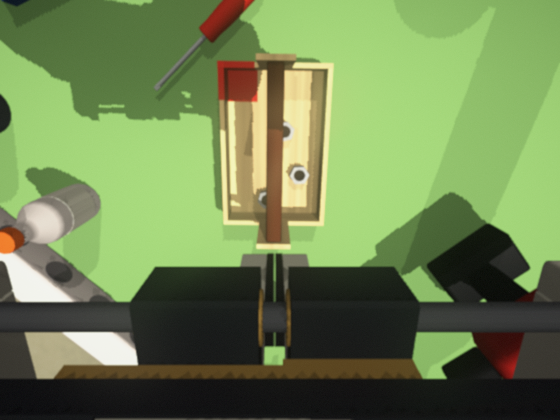

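View pics/s3.png

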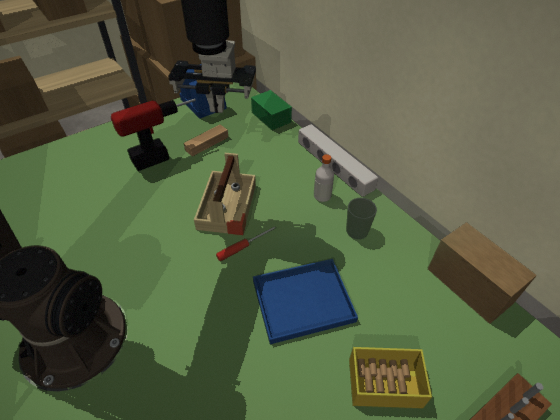

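I lifted too early: the fingers were still 40 mm apart, so they came up empty. The tote hasn't moved, so I'm reopening, going back down, and waiting for the fingers to shut on the bar before lifting.

```bash
python3 -m inch '0 0 0 0 0 0 1;0 0 0 0 0 0 1;0 0 0 0 0 0 1;0 0 0 0 0 0 1;0 0 0 0 0 0 1;0 0 0 0 0 0 1;0 0 0 0 0 0 1;0 0 0 0 0 0 1;0 0 0 0 0 0 1;0 0 0 0 0 0 1;0 0 0 0 0 0 1;0 0 0 0 0 0 1;0 0 0 0 0 0 1;0 0 0 0 0 0 1;0 0 0 0 0 0 1;0 0 0 0 0 0 1'
python3 -m inch '0 0 .03 0 0 0 1;0 0 .03 0 0 0 1;0 0 .03 0 0 0 1;0 0 .03 0 0 0 1;0 0 .03 0 0 0 1;0 0 .03 0 0 0 1;0 0 .025 0 0 0 1;0 0 .02 0 0 0 1;0 0 .015 0 0 0 1;0 0 0 0 0 0 1;0 0 0 0 0 0 1'
```

```text
time_s: 9.37
tcp_pos: [0.5301, 0.1799, 0.3316]
eef_rot: [-180.0, 0.0, -132.5]
contact_force: [-0.5, -0.1, -0.6]
gripper_width: 0.0874
time_s: 10.28
tcp_pos: [0.53, 0.1796, 0.0912]
eef_rot: [180.0, -0.1, -132.4]
contact_force: [0.6, 0.2, -0.3]
gripper_width: 0.0879
```

```bash
python3 -m inch '0 0 0 0 0 0 0;0 0 0 0 0 0 0;0 0 0 0 0 0 0;0 0 0 0 0 0 0;0 0 0 0 0 0 0;0 0 0 0 0 0 0;0 0 0 0 0 0 0;0 0 0 0 0 0 0;0 0 0 0 0 0 0;0 0 0 0 0 0 0;0 0 0 0 0 0 0;0 0 0 0 0 0 0;0 0 0 0 0 0 0;0 0 0 0 0 0 0;0 0 0 0 0 0 0;0 0 0 0 0 0 0' 58
python3 -c "
from h import *
s=r.get_state();print(s['gripper_width'],s['contact_force'],s['moment'])"
```

```text
time_s: 11.62
tcp_pos: [0.5301, 0.1798, 0.0915]
eef_rot: [-180.0, -0.0, -132.5]
contact_force: [1.0, -0.0, -1.7]
gripper_width: 0.0176
0.01759913836080992 [ 0.96132708 -0.01743336 -1.71061944] [-0.10871726 -0.44189528  0.05931735]
```

Now it is gripping: the opening is 17.6 mm on an 18 mm bar. I'm lifting gently.

```bash
python3 -m inch '0 0 -.004 0 0 0 0;0 0 -.008 0 0 0 0;0 0 -.012 0 0 0 0;0 0 -.015 0 0 0 0;0 0 -.02 0 0 0 0;0 0 -.02 0 0 0 0;0 0 -.02 0 0 0 0;0 0 -.02 0 0 0 0;0 0 -.02 0 0 0 0;0 0 -.02 0 0 0 0;0 0 -.02 0 0 0 0;0 0 -.02 0 0 0 0;0 0 -.02 0 0 0 0;0 0 -.012 0 0 0 0;0 0 -.006 0 0 0 0;0 0 0 0 0 0 0;0 0 0 0 0 0 0'
python3 - <<'E'
from h import *
import cv2
s=r.get_state();print(s['joints'].round(1),s['moment'],s['contact_force'])
cv2.imwrite("pics/w4.png",r.capture("wrist")[:,:,::-1])
cv2.imwrite("pics/s4.png",r.capture("side")[:,:,::-1])
E
```

```text
time_s: 13.03
tcp_pos: [0.5296, 0.1798, 0.3279]
eef_rot: [179.9, -0.0, -132.5]
contact_force: [-0.2, 0.5, -6.4]
gripper_width: 0.0175
[ 38.8   6.8  -4.4  -0.  -78.8 -81.2] [ 0.17740021 -0.17388745  0.07614194] [-0.23475945  0.45054406 -6.35731092]
```

View pics/w4.png

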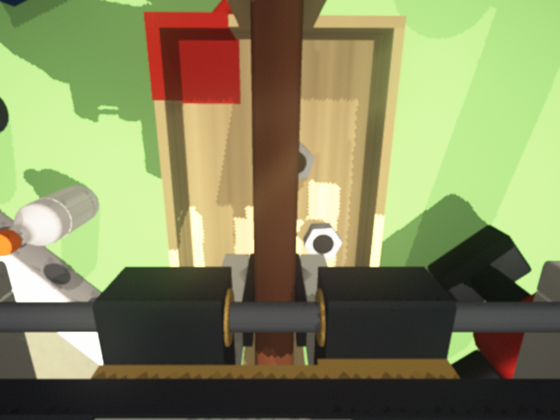

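View pics/s4.png

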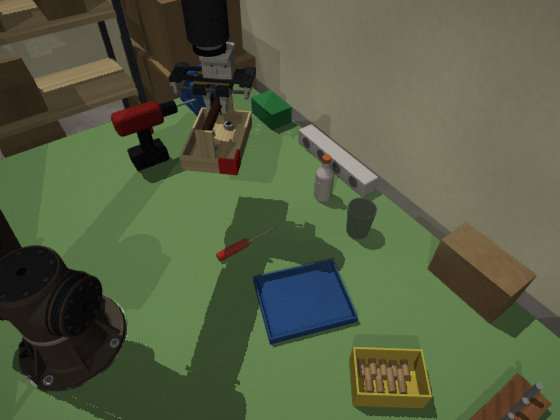

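```bash
python3 -m inch '.006 -.0056 0 0 0 0 0;.012 -.0113 0 0 0 0 0;.0177 -.0167 0 0 0 0 0;.0177 -.0167 0 0 0 0 0;.0177 -.0167 0 0 0 0 0;.0177 -.0167 0 0 0 0 0;.0177 -.0167 0 0 0 0 0;.0177 -.0167 0 0 0 0 0;.0177 -.0167 0 0 0 0 0;.0177 -.0167 0 0 0 0 0;.0177 -.0167 0 0 0 0 0;.0177 -.0167 0 0 0 0 0;.0177 -.0167 0 0 0 0 0;.0177 -.0167 0 0 0 0 0;.0177 -.0167 0 0 0 0 0;.0177 -.0167 0 0 0 0 0;.012 -.0113 0 0 0 0 0;.006 -.0056 0 0 0 0 0;0 0 0 0 0 0 0'
python3 -m inch '0 0 0 0 0 .02 0;0 0 0 0 0 .04 0;0 0 0 0 0 .06 0;0 0 0 0 0 .06 0;0 0 0 0 0 .06 0;0 0 0 0 0 .06 0;0 0 0 0 0 .06 0;0 0 0 0 0 .06 0;0 0 0 0 0 .06 0;0 0 0 0 0 .06 0;0 0 0 0 0 .06 0;0 0 0 0 0 .06 0;0 0 0 0 0 .06 0;0 0 0 0 0 .04 0;0 0 0 0 0 .02 0;0 0 0 0 0 0 0'
python3 - <<'E'
from h import *
import cv2
s=r.get_state();print(s['joints'].round(1))
cv2.imwrite("pics/w5.png",r.capture("wrist")[:,:,::-1])
cv2.imwrite("pics/s5.png",r.capture("side")[:,:,::-1])
E
```

```text
time_s: 14.72
tcp_pos: [0.5353, -0.212, 0.3275]
eef_rot: [179.9, -0.1, -132.6]
contact_force: [0.4, 0.7, -6.4]
gripper_width: 0.0179
time_s: 16.05
tcp_pos: [0.536, -0.2094, 0.3285]
eef_rot: [180.0, -0.0, -177.2]
contact_force: [-0.5, -0.9, -5.4]
gripper_width: 0.0176
[ -1.9   8.3  -2.5  -0.  -79.1 -85.3]
```

View pics/w5.png

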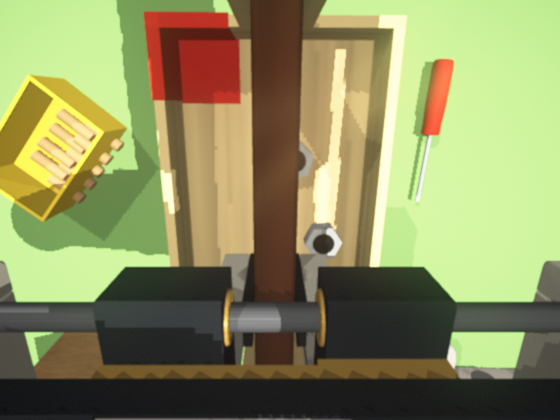

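View pics/s5.png

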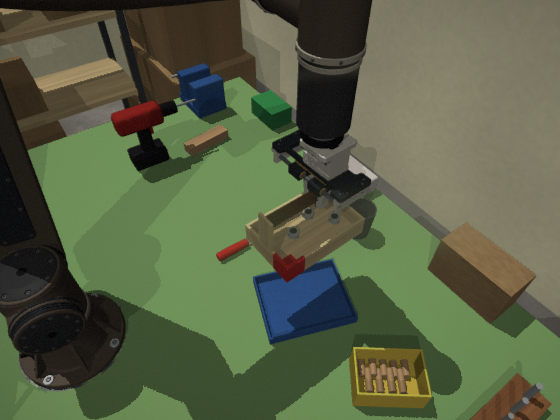

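```bash
python3 -m inch '0 0 0 -.01 0 0 0;0 0 0 -.025 0 0 0;0 0 0 -.035 0 0 0;0 0 0 -.035 0 0 0;0 0 0 -.035 0 0 0;0 0 0 -.035 0 0 0;0 0 0 -.035 0 0 0;0 0 0 -.035 0 0 0;0 0 0 -.035 0 0 0;0 0 0 -.035 0 0 0;0 0 0 -.035 0 0 0;0 0 0 -.035 0 0 0;0 0 0 -.035 0 0 0;0 0 0 -.025 0 0 0;0 0 0 -.01 0 0 0;0 0 0 0 0 0 0;0 0 0 0 0 0 0'
python3 - <<'E'
from h import *
import cv2
s=r.get_state();print(s['joints'].round(1))
cv2.imwrite("pics/w6.png",r.capture("wrist")[:,:,::-1])
cv2.imwrite("pics/s6.png",cv2.resize(r.capture("side")[140:300,200:400,::-1],None,fx=3.75,fy=3.75))
E
```

```text
time_s: 17.57
tcp_pos: [0.5361, -0.2105, 0.3285]
eef_rot: [154.0, 0.0, -177.2]
contact_force: [0.6, 1.6, -5.3]
gripper_width: 0.0175
[-19.3  17.4  14.1 -24.1 -96.5 -68.6]
```

View pics/w6.png

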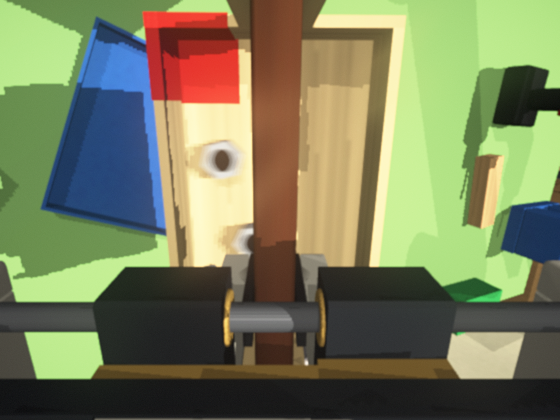

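View pics/s6.png

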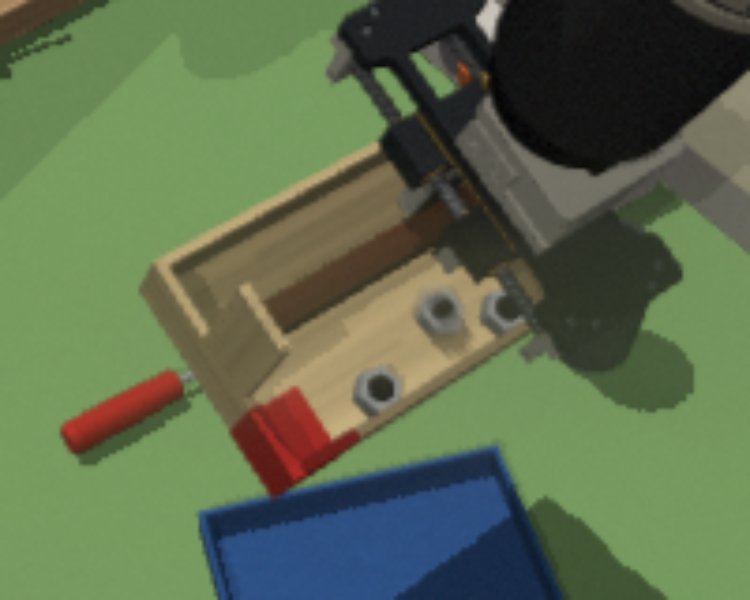

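The tote has tilted with the gripper without slipping, and the nuts are sliding toward +y. Next is the tilt that lowers +x.

```bash
python3 -m inch '0 0 0 0 -.01 0 0;0 0 0 0 -.025 0 0;0 0 0 0 -.035 0 0;0 0 0 0 -.035 0 0;0 0 0 0 -.035 0 0;0 0 0 0 -.035 0 0;0 0 0 0 -.035 0 0;0 0 0 0 -.035 0 0;0 0 0 0 -.035 0 0;0 0 0 0 -.035 0 0;0 0 0 0 -.035 0 0;0 0 0 0 -.035 0 0;0 0 0 0 -.035 0 0;0 0 0 0 -.035 0 0;0 0 0 0 -.035 0 0;0 0 0 0 -.035 0 0;0 0 0 0 -.025 0 0;0 0 0 0 -.01 0 0;0 0 0 0 0 0 0;0 0 0 0 0 0 0'
python3 - <<'E'
from h import *
import cv2
s=r.get_state();print(s['joints'].round(1),s['qd'].round(1))
cv2.imwrite("pics/w7.png",r.capture("wrist")[:,:,::-1])
cv2.imwrite("pics/s7.png",cv2.resize(r.capture("side")[140:340,180:440,::-1],None,fx=3,fy=3))
cv2.imwrite("pics/t7.png",cv2.resize(r.capture("top")[150:310,260:460,::-1],None,fx=3.75,fy=3.75))
from scipy.spatial.transform import Rotation as Ro
R=Ro.from_euler('xyz',s['eef_rot'],degrees=True).as_matrix()
# tote frame in tool: x=+x,y=-y,z=-z ; handle grasp pt at tote (-.025,0,.11), tool z=-.019
def W(p):
    p=np.array(p);d=p-[-.025,0,.11]
    return s['tcp_pos']+R@np.array([d[0],-d[1],-d[2]-.019])
print("tilt",np.degrees(np.arccos(-R[2,2])))
for n,p in(("red_corner",(.099,.064,.006)),("red_foot",(.105,.07,0)),("hand",(0,0,.11))):
    X=W(p);print(n,X.round(3),proj("side",X).round(),proj("top",X).round())
E
```

```text
time_s: 19.33
tcp_pos: [0.5358, -0.2103, 0.3288]
eef_rot: [150.0, 28.5, 167.5]
contact_force: [0.4, -0.5, -5.6]
gripper_width: 0.0177
[-29.2   3.   -4.6 -39.6 -69.4 -55.4] [ 0.2  0.7  0.6  0.  -0.1 -0. ]
tilt 40.415909263546936
red_corner [ 0.476 -0.21   0.177] [[290. 259.]] [[368. 257.]]
red_foot [ 0.474 -0.212  0.167] [[289. 262.]] [[367. 258.]]
hand [ 0.505 -0.213  0.331] [[304. 207.]] [[384. 241.]]
```

View pics/w7.png

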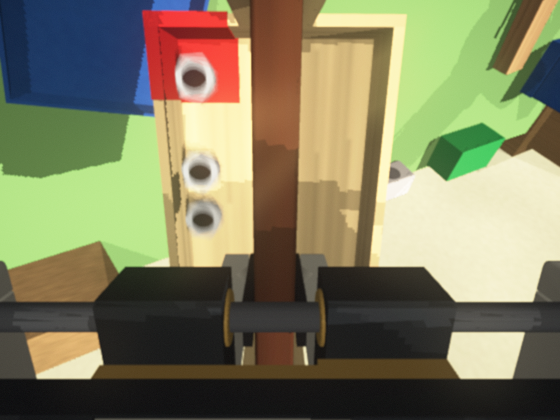

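View pics/s7.png

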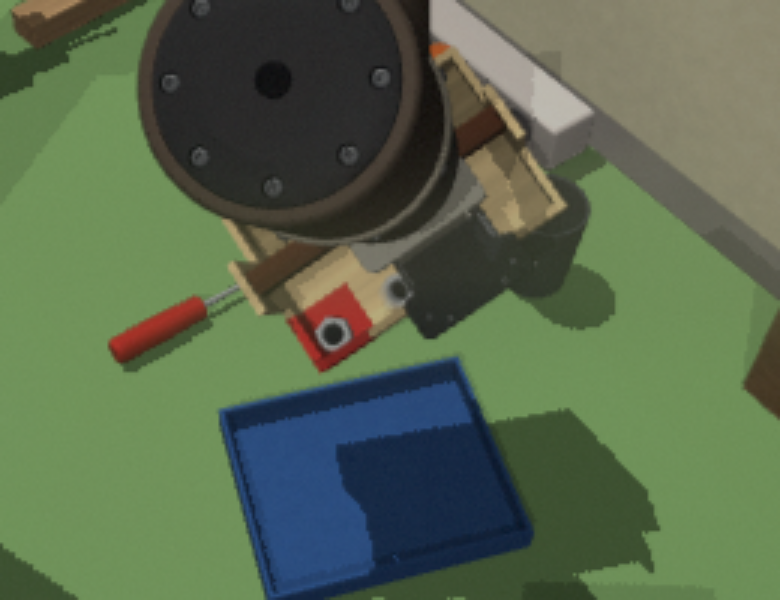

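View pics/t7.png

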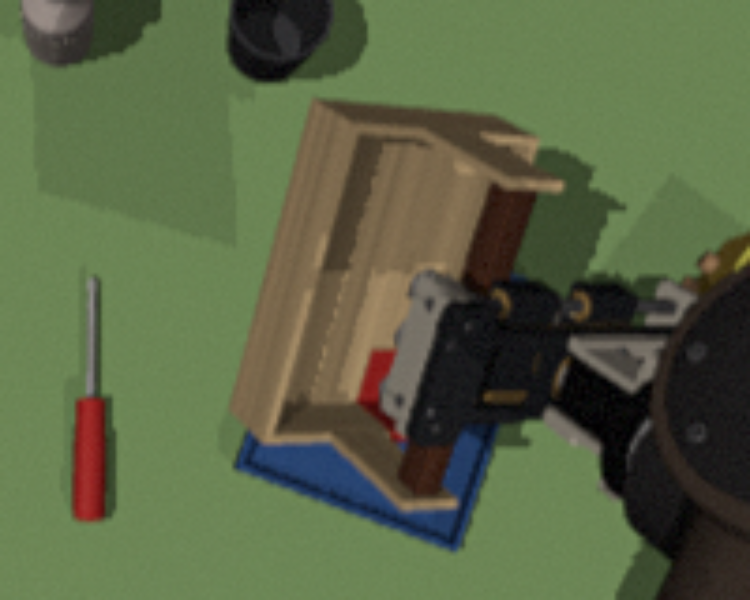

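```bash
python3 -m inch '0 0 0 0 0 0 0;0 0 0 0 0 0 0;0 0 0 0 0 0 0;0 0 0 0 0 0 0;0 0 0 0 0 0 0;0 0 0 0 0 0 0;0 0 0 0 0 0 0;0 0 0 0 0 0 0;0 0 0 0 0 0 0;0 0 0 0 0 0 0'
python3 - <<'E'
from h import *
import cv2
cv2.imwrite("pics/w8.png",r.capture("wrist")[:,:,::-1])
E
```

```text
time_s: 20.32
tcp_pos: [0.536, -0.2102, 0.3286]
eef_rot: [150.0, 28.5, 167.4]
contact_force: [0.2, 0.6, -6.4]
gripper_width: 0.0177
```

View pics/w8.png

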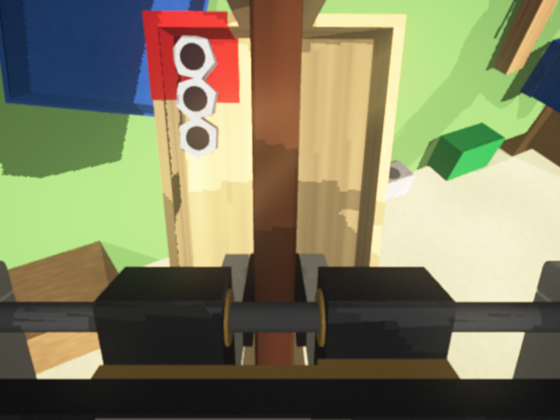

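```bash
python3 - <<'E'
from h import *
import cv2
from scipy.spatial.transform import Rotation as Ro
s=r.get_state();R=Ro.from_euler('xyz',s['eef_rot'],degrees=True).as_matrix()
M=R@np.diag([1,-1,-1.]);o=s['tcp_pos']+R@[0,0,-.019]-M@[-.025,0,.11]
cv2.imwrite("pics/w9.png",cv2.resize(r.capture("wrist")[0:180,120:280,::-1],None,fx=3.3,fy=3.3))
for X in [(.105,.07,.045),(.105,-.07,.045)]:print(proj("wrist",o+M@X))
p,f=P("wrist");Rc=np.array(p['R']);C=M.T@(-Rc.T@p['t']-o)
for uv in [(194,56),(196,98),(199,137)]:
    d=M.T@Rc.T@np.array([(uv[0]-p['cx'])/f,(uv[1]-p['cy'])/f,1]);X=C+d*(.019-C[2])/d[2]
    X[2]=.006;print(X.round(4),np.linalg.norm(X-[.099,.064,.006]))
E
```

```text
[[143.41247826  11.24488988]]
[[404.50871283  11.29149281]]
[0.086  0.0501 0.006 ] 0.01900260793091282
[0.0611 0.0506 0.006 ] 0.04023595778269172
[0.0362 0.0503 0.006 ] 0.0642728690666671
```

View pics/w9.png

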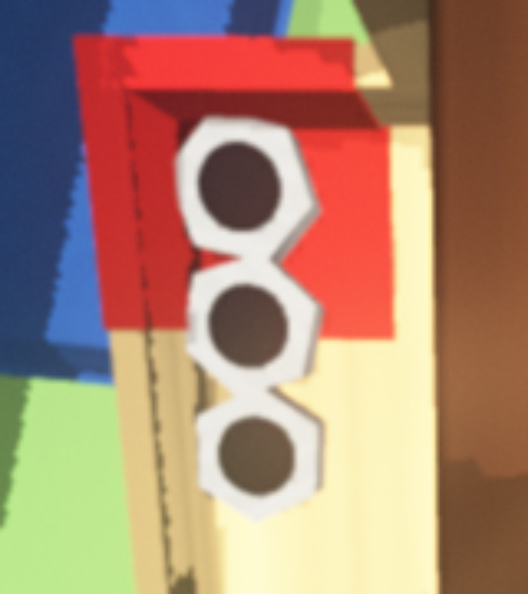

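```bash
python3 - <<'E'
from h import *
im=r.capture("wrist")
s=r.get_state();print(s['time_s'],s['tcp_pos'],s['gripper_width'],abs(s['qd']).max())
for n in("nut1","nut2","nut3"):print([(d['xy'],round(d['p'],2)) for d in r.recognise(n,"wrist")[:3]])
r.close_job()
E
```

```text
20.4667 [ 0.53600883 -0.21021776  0.32858682] 0.017601666398654094 0.07666317291946048
[([195.1, 99.7], 0.91), ([279.8, 141.6], 0.72), ([199.1, 133.7], 0.68)]
[([195.1, 99.7], 0.91), ([279.8, 141.6], 0.72), ([199.1, 133.7], 0.68)]
[([195.1, 99.7], 0.91), ([279.8, 141.6], 0.72), ([199.1, 133.7], 0.68)]
the job is handed in; nothing more can be done
```

The tote is held in the air above the blue tray, tilted about 40°, with all three nuts lying in a row from the red corner. I handed the job in at 20.5 s. No verdict is reported, so this rests on my last checks:

- **Grip:** 58 N on the bar, opening 17.6 mm on the 18 mm bar, arm at rest. The tote's rim corners were within a few pixels of where the wrist view should show them, so I saw no slip.
- **Height and position:** The outer red bottom corner is about 167 mm up. The inner red corner is about 34 mm and 14 mm from the tray centre along its two axes. The side view agrees to about 2 pixels.
- **Nuts:** They lie about 19, 40 and 64 mm from the inner red corner (limit 80 mm), and did not move between the last pictures.
- **Other things on the bench:** I saw nothing disturbed in the pictures, but I did not measure the bystanders' final positions.

**What went wrong:**
- My first lift was too early. The fingers had not yet closed on the bar and came up empty, leaving the tote unmoved. I went back down and waited for them to close.
- In the last network check, two of the three nut detections matched the picture. The third, at (280, 142), is on the bar and looks false. The nut deepest in the corner was not among the top three, but it is plainly visible at (194, 56).

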